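# Check a sample-box flap against its end stop, then hold it at the set pointer

### The job

Check the inspection flap of the white sample box: take it by the steel bar along its front edge, swing it up gently until you feel it meet its end stop, which is hidden inside the casing, then let it down to the angle shown by the set pointer beside it, so that the end of the bar stands level with the pointer's tip. Finish while still holding the flap steady at that angle (it falls shut by its own weight if let go). Leave the pointer where it is set and the things round about undisturbed.

Things in the scene. Friction and masses are not known exactly. Their poses are not given: they have to be found in the camera images.
- sample_box: Fixed white metal box 180 (x) x 250 (y) x 84 mm high, open on top under the flap, a black rack inside. Origin: centre of its underside on the worktop; -x points to its front (towards the robot, turned up to 23 degrees), y to its left, z up. The flap's hinge line runs along y at x = +85, z = 120 mm. A closed casing (y = -132 to -166 mm, 185 mm high) at the right hinge end hides the end stop.
- flap: Grey flap, plate 142 x 236 x 5 mm, 0.5 to 0.75 kg, hinged at the box's rear; falls shut freely. Origin on the hinge line, midway; y along the hinge, -x from hinge to bar. Shut (start): axes as the box's; opening turns it about its +y, bar up and back. The plate lies 28 to 34 mm below (own z) the plane of hinge and bar, and ends 27 mm behind the bar. The stop comes at an unknown 55 to 75 degrees.
- bar_mid (a point): Middle of the grip bar: round steel bar of 12 mm diameter, 264 mm long, parallel to the hinge, 185 mm from the hinge line, 120 mm above the worktop when shut; on two bent arms 85 mm either side of the middle. Free all round between the arms; it can turn between the fingers as the flap swings. Moves with the flap, same axes.
- pointer: Set pointer: dark steel strip 8 mm wide, 4 mm thick, turning on the hinge line at the bar's left end. Origin as the flap's (on the hinge line, midway); -x from hinge to tip, y along the hinge. The flap is at the marked angle when its -x is parallel to the pointer's. Set 20 to 49 degrees above level, held by friction; it neither touches nor stops the flap.
- pointer_tip (a point): Tip (12 mm disc) of the set pointer, 185 mm from the hinge line, 141 mm left of the middle of the bar, 6 mm beyond the bar's left end; at the marked angle it is in line with the bar. Just outside it (150 to 154 mm left of the middle) stands a fixed thin aluminium arc, 182 mm outer radius about the hinge, a line every 10 degrees, its rear upright 292 mm high.
- specimen_cup: Bystander: clear lidded specimen cup, 56 mm across and 57 mm high, loose, standing to the right of the box. Origin: centre of its underside.
- tape: Bystander: white roll of tape, 58 mm across and 20 mm high, loose, lying to the left of the box. Origin: centre of its underside.
- marker: Bystander: orange marker pen, 120 mm long, 16 mm wide, loose, lying on the worktop in front of the box. Origin: centre of its underside.

How it is judged:
By the outcome, as a careful person would: the job done as asked, in the order asked, and still so for the second after the job is handed in, while the arm keeps its last pose, push and grip.
It also fails if it takes over 58 s, if anything falls off the work surface, if the arm or the gripper's body presses on something with over 40 N, if the wrist force passes 120 N, or if a joint passes its speed limit or range.

### The arm

A 7-joint arm with a two-finger parallel gripper is mounted at the origin on a cart in front of the work surface, level with it; the furniture and walls round the work are solid. World frame = base frame: x ahead of the robot, y to its left, z up, the work surface at z = 0. Lengths are in m, angles in rad, forces in N, time in s.
With the tool pointing down it reaches from about 0.35 to 0.9 m from the base axis. Payload 8.1 kg.
Tool frame: the origin (TCP) lies between the finger pads; the fingertips stand ahead of it and the grasp point (between the pads) is the TCP (arm.nose_length is the z of the fingertips in the tool frame, in m); z points along the fingers, y is the line along which they close (so a half turn about z gives the same grasp; the last joint's range is limited). The gripper opens to 92 mm and grips with 3 to 60 N. Pads are 19 mm wide; open, the fingers measure 130 mm over their backs; the gripper's body (75 mm by 190 mm) begins 47 mm behind the grasp point.
Start: joints at [-1.206, 0.434, 0.025, 1.573, -0.012, 1.134, -0.075], TCP at [0.282, 0.558, 0.246] pointing down, gripper open.
Joint ranges: [-2.62, 2.62], [-0.44, 2.09], [-1.27, 1.32], [0.08, 2.57], [-1.32, 4.46], [0.12, 2], [-2.74, 2.74]. Speed limits (rad/s): [2.22, 2.22, 3.01, 3.01, 3.14, 3.14, 3.14].

### API

Orientations are given as a rotation vector (axis times angle).
In Python, from cell import sensors, optics, arm gives the robot as it stands.
- The arm moves only by the tool arm_command, never from a script. Its argument "deltas" is one flat list of numbers, 7 for each row, row after row: the turn, a rotation vector about the world's x, y, z as a fraction of full scale, then the shift along the world's x, y, z as a fraction of full scale, then the finger opening in mm, from 0 to 91.8. In form: [wx, wy, wz, dx, dy, dz, fingers, wx, wy, wz, dx, dy, dz, fingers, ...]. A call has 1 to 20 rows; each row is the pose to reach, as a shift and turn from the pose commanded when the call began; what a row does not reach only later rows make up. Full scale, the value 1, is 1 m for a shift and 90 degrees for a turn. A row lasts 1/10 s, in which the tool goes at most 50 mm and 8.59 degrees, less where a joint would pass 70% of its speed; a pose out of reach is approached as far as the arm can. A call with a number of a shift or a turn outside -1 to 1 is refused whole. A call with a gripper value outside its range is refused whole. The fingers move at their own pace and stop on an object; "force" is the grip in N (left out, the last holds). Time passes only in rows, so rows that repeat a pose let the fingers close. It gives the time, the measured TCP pose, the force, the opening and the grip force at its end, in the units of the state.
- sensors.observe(): the state, without advancing time (a new reading comes with each control period).
- optics.get_image(name): name is "side" or "top"; returns the picture (400x640x3 uint8, blue, green, red); there is no depth.
- optics.calibration(name): a dict with "camera_matrix" (3x3 intrinsics, pixels), "rvec" (rotation vector, rad) and "tvec" (3), from world to camera coordinates, as OpenCV has them. Camera axes: x right, y down, z forward; pixel columns grow to the right and rows downward; lengths in m; the calibration is good to about 2 mm. A picture is of the moment at which its call begins. calibration takes no time and is no camera call.
- arm.sign_off(): hands the job in; it is judged then, once.
The state is a dict: "clock": time; "joints": joint angles; "dq": joint speeds; "joint_efforts": joint torques, N m; "position": TCP position; "ee_rot": TCP orientation; "force": force on the tool from outside, world axes, zero at the start; "ft_torque": the same for the moment, N m; "width": opening from 0.0 (shut) to 1.0 (fully open); "gripper_force": force on a finger pad.
Only numpy, scipy, OpenCV 4.12 (cv2) and the standard library are available. Lean on these libraries where they do the work, as an engineer would, in place of code of your own. Each camera call takes 0.05 s, during which the arm holds its last target. There are 200 camera calls.

## Working session

There is one attempt and no reset: what is moved stays moved. The work goes in short steps, Python scripts to look and compute and a tool call to move; the robot and the scene stay as the last step left them, time stands still between calls to the robot, and variables do not carry over. Pictures are saved under pics/ and viewed, at most 10 in all, crops included, and the job is handed in when it is done.

Besides the shell and the picture viewer there is one more tool, called as name(argument=value, ...) on one line, values as JSON. arm_command: Moves the arm, as the interface text tells. Its arguments: {"type":"object","properties":{"deltas":{"type":"array","items":{"type":"number"}},"force":{"type":"number"}},"required":["deltas"]}

```bash
mkdir -p pics; ls; python3 - <<'E'
from cell import sensors,optics,arm
import cv2
for n in("side","top"):
    cv2.imwrite(f"pics/{n}0.png",optics.get_image(n)); c=optics.calibration(n); print(n,c)
print(sensors.observe(),arm.nose_length)
E
```

```text
pics
side {'camera_matrix': array([[396.77829522,   0.        , 312.92502194],
       [  0.        , 396.77829522, 199.9704159 ],
       [  0.        ,   0.        ,   1.        ]]), 'rvec': array([ 2.25141984, -0.01563969, -0.01918813]), 'tvec': array([-0.54754812,  0.16228785,  0.85405487])}
top {'camera_matrix': array([[360.98527382,   0.        , 313.30656656],
       [  0.        , 360.98527382, 196.270118  ],
       [  0.        ,   0.        ,   1.        ]]), 'rvec': array([ 2.19433215, -2.17397711,  0.09384106]), 'tvec': array([0.07541353, 0.54454659, 0.8929546 ])}
{'clock': 0.1, 'joints': array([-1.20562644,  0.43513882,  0.02498033,  1.57400239, -0.01159785,
        1.13395044, -0.07509377]), 'dq': array([ 0.00084664, -0.00082001,  0.00062453, -0.00148866, -0.00015571,
       -0.00139087,  0.00104772]), 'joint_efforts': array([ 3.18291444e-03, -6.69120026e+01,  9.87752751e-01, -3.15143931e+01,
       -6.05443586e-02,  3.73756397e-02,  1.15980697e-04]), 'position': array([0.28167214, 0.55746675, 0.24503392]), 'ee_rot': array([-7.28151462e-01, -3.05584996e+00,  2.10634423e-03]), 'force': array([-0.25079906, -0.93409926, -0.47937778]), 'ft_torque': array([0.01970376, 0.01086358, 0.01859628]), 'gripper_force': 0.0, 'width': 0.9993512558930538} 0.019
```

View pics/side0.png

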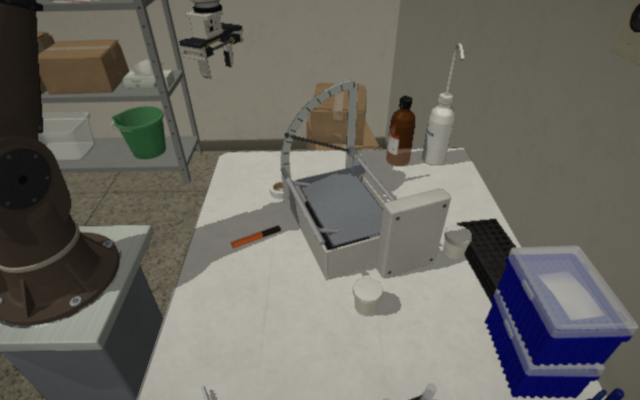

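View pics/top0.png

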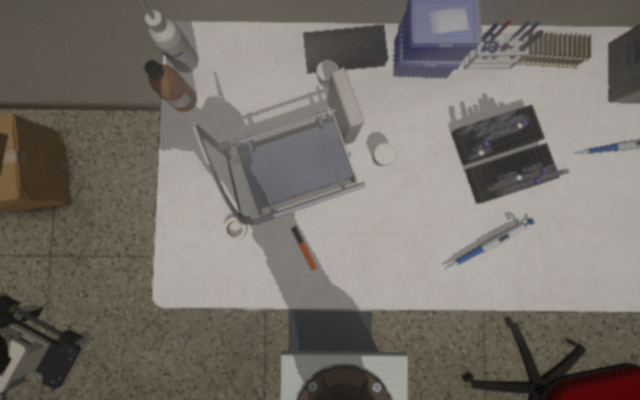

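The side view shows the box at about (345,215), with the scale arc rising to (352,85) and the pointer crossing it from about (285,135) to (350,150). In the top view the bar runs from about (250,220) to (363,186), the marker is at (303,248), the tape at (235,226) and the cup at (383,150).

```bash
python3 - <<'E'
import cv2
a=cv2.imread("pics/side0.png")[75:275,260:460]; cv2.imwrite("pics/s1.png",cv2.resize(a,None,fx=3,fy=3,interpolation=cv2.INTER_CUBIC))
a=cv2.imread("pics/top0.png")[85:245,185:385]; cv2.imwrite("pics/t1.png",cv2.resize(a,None,fx=3.5,fy=3.5,interpolation=cv2.INTER_CUBIC))
E
```

```text
(no output)
```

View pics/s1.png

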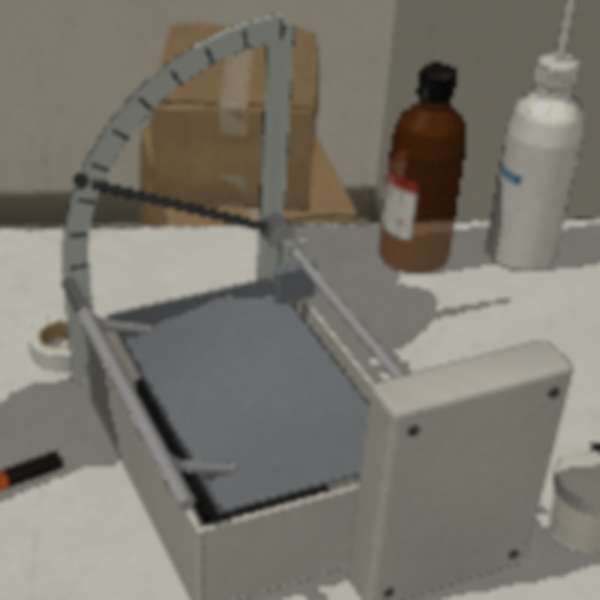

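View pics/t1.png

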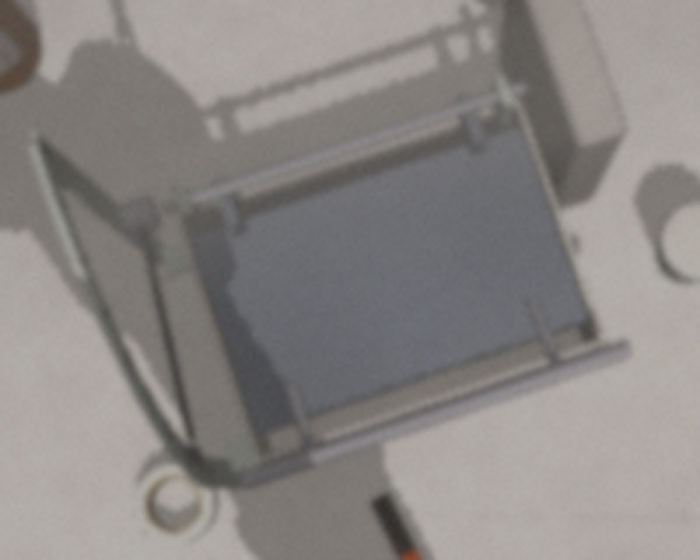

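Side crop: the bar runs from (284,169) to (322,242) full-frame and the dark pointer tip is at (287,135). Top crop: the bar's right end is at about (364,184) and its left end is near (253,221), merged with the arc.

```bash
cat > h.py <<'E'
import numpy as np,cv2
from cell import optics
def ray(n,p):
    c=optics.calibration(n);R=cv2.Rodrigues(c["rvec"])[0]
    q=cv2.undistortPoints(np.array([[p]],float),c["camera_matrix"],None)[0,0]
    return -R.T@c["tvec"],R.T@np.r_[q,1]
def plane(n,p,pt,nrm):
    o,d=ray(n,p);return o+d*(np.dot(pt-o,nrm)/np.dot(d,nrm))
def tri(ps,pt):
    (o,d),(o2,d2)=ray("side",ps),ray("top",pt)
    s=np.linalg.lstsq(np.c_[d,-d2],o2-o,rcond=None)[0];a,b=o+s[0]*d,o2+s[1]*d2
    return (a+b)/2,np.linalg.norm(a-b)
def proj(n,P):
    c=optics.calibration(n);return cv2.projectPoints(np.atleast_2d(P).astype(float),c["rvec"],c["tvec"],c["camera_matrix"],None)[0][:,0]
E
cat > geo.py <<'E'
from h import *
S=lambda u,v:(260+(u+.5)/3-.5,75+(v+.5)/3-.5)
T=lambda u,v:(185+(u+.5)/3.5-.5,85+(v+.5)/3.5-.5)
Z=np.array([0,0,1.])
sr,sl=[plane("side",S(*p),.12*Z,Z) for p in((187,501),(72,284))]
tr=plane("top",T(628,349),.12*Z,Z); tm=plane("top",T(312,457),.12*Z,Z)
print("side R,L",sr,sl,np.linalg.norm(sr-sl),"top R,mid",tr,tm); print(tri(S(187,501),T(628,349)))
d=tm-tr; d/=np.linalg.norm(d);d2=(sl-sr)/np.linalg.norm(sl-sr);print("yaw",np.degrees([np.arctan2(-d[0],d[1]),np.arctan2(-d2[0],d2[1])]))
# hinge rod
h=[plane("top",T(*p),.12*Z,Z) for p in((200,196),(490,98))];e=h[0]-h[1];print("hinge",h,np.degrees(np.arctan2(-e[0],e[1])))
E
python3 geo.py
```

```text
side R,L [ 0.56696149 -0.03154356  0.12      ] [0.48173956 0.21115578 0.12      ] 0.2572270379433444 top R,mid [ 0.56417337 -0.03370579  0.12      ] [0.4924258  0.16953621 0.12      ]
(array([ 0.56547185, -0.03337448,  0.12156077]), np.float64(0.0029445418713651213))
yaw [19.44382058 19.34831472]
hinge [array([0.66181279, 0.24554716, 0.12      ]), array([0.72927323, 0.05676799, 0.12      ])] 19.66440337357247
```

```bash
cat >> geo.py <<'E'
y=np.radians(19.4);n=np.array([np.cos(y),np.sin(y),0]);b=np.array([-n[1],n[0],0])
mid=np.array([.522,.0905,.12]);H=mid+.185*n
from h import *
def ang(P): 
    v=P-H;return np.degrees(np.arctan2(v[2],-v@n)),np.hypot(v[2],v@n)
if __name__=="__main__":
    im=optics.get_image("side");g=im.max(axis=2).astype(float)[125:145,278:298]
    w=np.clip(75-g,0,None);yy,xx=np.mgrid[125:145,278:298];print(g[6:16,4:16].astype(int))
    for nm,p in(("side",S(81,181)),("top",T(193,455))):
        print(nm,p,ang(plane(nm,p,H+.141*b,b)))
    for t in(25,30,35,40,45):
        a=np.radians(t);P=H+.141*b-.185*np.cos(a)*n+[0,0,.185*np.sin(a)];print(t,proj("side",P),proj("top",P))
E
python3 geo.py
```

```text
side R,L [ 0.56696149 -0.03154356  0.12      ] [0.48173956 0.21115578 0.12      ] 0.2572270379433444 top R,mid [ 0.56417337 -0.03370579  0.12      ] [0.4924258  0.16953621 0.12      ]
(array([ 0.56547185, -0.03337448,  0.12156077]), np.float64(0.0029445418713651213))
yaw [19.44382058 19.34831472]
hinge [array([0.66181279, 0.24554716, 0.12      ]), array([0.72927323, 0.05676799, 0.12      ])] 19.66440337357247
[[123 123 124 123 119 106 104 109 104  99  92  79]
 [124 123 121 106  93  88  93 106 110 111 109 104]
 [123 121 104  71  50  53  68  96 109 110 110 110]
 [122 119  89  48  39  41  50  80  96  95  95  98]
 [122 118  88  47  38  39  46  72  80  69  65  70]
 [121 118 102  68  45  42  55  82  79  53  45  44]
 [120 117 104  78  61  62  82  98  83  55  46  39]
 [107 106  95  91  92  95 103 108 100  89  76  53]
 [ 88  86  92 104 108 109 110 111 111 108  94  69]
 [ 74  79  96 106 104 104 107 108 110 108  91  72]]
side (286.6666666666667, 135.0) (np.float64(26.109051725822187), np.float64(0.18504077174399133))
top (239.78571428571428, 214.64285714285714) (np.float64(27.04003451275247), np.float64(0.1891854779699878))
25 [[286.11899465 136.37818889]] [[240.41324223 214.36091719]]
30 [[288.88939317 130.2013545 ]] [[237.86155795 210.60883035]]
35 [[292.24011452 124.11021782]] [[235.09369372 206.13944296]]
40 [[296.14918589 118.16941385]] [[232.12926006 200.96388077]]
45 [[300.58633203 112.44398556]] [[228.99317322 195.1064818 ]]
```

arm_command(deltas=[0, 0, -0.1, 0.01, -0.05, 0.03, 50, 0, 0, -0.2, 0.02, -0.1, 0.05, 50, 0, 0, -0.3, 0.02, -0.15, 0.06, 50, 0, 0, -0.4, 0.02, -0.2, 0.06, 50, 0, 0, -0.487, 0.03, -0.25, 0.06, 50, 0, 0, -0.487, 0.04, -0.3, 0.06, 50, 0, 0, -0.487, 0.05, -0.35, 0.06, 50, 0, 0, -0.487, 0.06, -0.4, 0.06, 50, 0, 0, -0.487, 0.08, -0.44, 0.06, 50, 0, 0, -0.487, 0.11, -0.467, 0.06, 50, 0, 0, -0.487, 0.15, -0.467, 0.05, 50, 0, 0, -0.487, 0.19, -0.467, 0.03, 50, 0, 0, -0.487, 0.22, -0.467, 0, 50, 0, 0, -0.487, 0.24, -0.467, -0.03, 50, 0, 0, -0.487, 0.24, -0.467, -0.05, 50, 0, 0, -0.487, 0.24, -0.467, -0.05, 50, 0, 0, -0.487, 0.24, -0.467, -0.05, 50], force=25)

```text
clock: 1.85
position: [0.5216, 0.0907, 0.196]
ee_rot: [-1.816, -2.563, 0.001]
force: [0.5, 0.3, 0.5]
width: 0.547
gripper_force: 0.0
```

The side-view pointer tip works out at 26.1° with a radius of 185 mm, as expected. Next I descend and close.

arm_command(deltas=[0, 0, 0, 0, 0, -0.03, 50, 0, 0, 0, 0, 0, -0.055, 50, 0, 0, 0, 0, 0, -0.073, 50, 0, 0, 0, 0, 0, -0.073, 50, 0, 0, 0, 0, 0, -0.073, 0, 0, 0, 0, 0, 0, -0.073, 0, 0, 0, 0, 0, 0, -0.073, 0, 0, 0, 0, 0, 0, -0.073, 0, 0, 0, 0, 0, 0, -0.073, 0, 0, 0, 0, 0, 0, -0.073, 0, 0, 0, 0, 0, 0, -0.073, 0], force=30)

```text
clock: 2.95
position: [0.5221, 0.091, 0.123]
ee_rot: [1.816, 2.563, 0.001]
force: [-0.9, 0.3, 3.9]
width: 0.121
gripper_force: 30.0
```

```bash
python3 - <<'E'
from cell import optics
import cv2,numpy as np
a=optics.get_image("side")[75:275,260:460];b=optics.get_image("top")[85:245,185:385]
cv2.imwrite("pics/g.png",np.hstack([cv2.resize(a,(400,400),interpolation=2),cv2.resize(b,(400,400),interpolation=2)]))
E
```

```text
(no output)
```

View pics/g.png

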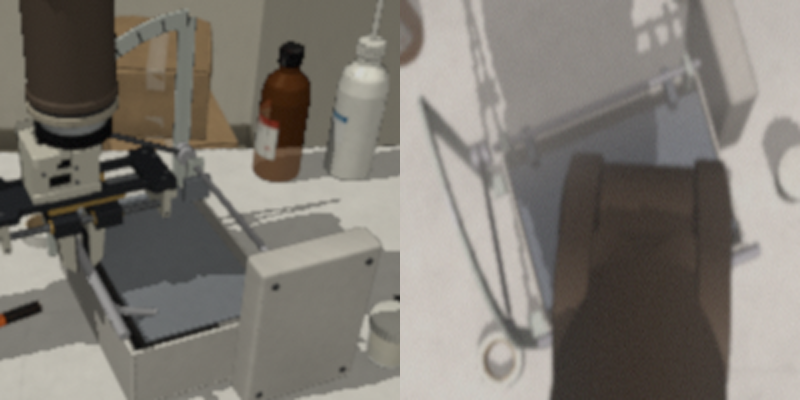

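The bar is held: opening 11 mm, grip 30 N. I start the swing at about 2° per row.

arm_command(deltas=[0, 0, 0, 0, 0, 0.0065, 0, 0, 0, 0, 0.0004, 0.0002, 0.0129, 0, 0, 0, 0, 0.0009, 0.0003, 0.0193, 0, 0, 0, 0, 0.0017, 0.0006, 0.0257, 0, 0, 0, 0, 0.0027, 0.0009, 0.0321, 0, 0, 0, 0, 0.0038, 0.0013, 0.0385, 0, 0, 0, 0, 0.0052, 0.0018, 0.0448, 0, 0, 0, 0, 0.0068, 0.0024, 0.051, 0, 0, 0, 0, 0.0086, 0.003, 0.0572, 0, 0, 0, 0, 0.0106, 0.0037, 0.0633, 0, 0, 0, 0, 0.0106, 0.0037, 0.0633, 0])

```text
clock: 4.15
position: [0.5321, 0.0945, 0.1865]
ee_rot: [-1.816, -2.563, 0.001]
force: [0.0, 0.3, -4.6]
width: 0.124
gripper_force: 30.0
```

arm_command(deltas=[0, 0, 0, 0.0022, 0.0008, 0.006, 0, 0, 0, 0, 0.0045, 0.0016, 0.0119, 0, 0, 0, 0, 0.0071, 0.0025, 0.0178, 0, 0, 0, 0, 0.0099, 0.0035, 0.0236, 0, 0, 0, 0, 0.0128, 0.0045, 0.0292, 0, 0, 0, 0, 0.0159, 0.0056, 0.0347, 0, 0, 0, 0, 0.0192, 0.0068, 0.0402, 0, 0, 0, 0, 0.0227, 0.008, 0.0454, 0, 0, 0, 0, 0.0264, 0.0093, 0.0506, 0, 0, 0, 0, 0.0303, 0.0107, 0.0556, 0, 0, 0, 0, 0.0342, 0.0121, 0.0605, 0, 0, 0, 0, 0.0384, 0.0135, 0.0652, 0, 0, 0, 0, 0.0427, 0.015, 0.0698, 0, 0, 0, 0, 0.0472, 0.0166, 0.0742, 0, 0, 0, 0, 0.0472, 0.0166, 0.0742, 0])

```text
clock: 5.65
position: [0.5767, 0.1104, 0.2616]
ee_rot: [-1.814, -2.558, 0.006]
force: [-20.4, -3.1, 15.8]
width: 0.118
gripper_force: 30.0
```

Forces are rising outward (about 25 N) at 48°, earlier than the stop should come. I look before going on.

```bash
python3 - <<'E'
from cell import optics,sensors
import cv2,numpy as np
s=sensors.observe();print({k:np.round(s[k],4) for k in("joints","position","force","ft_torque","ee_rot","width")})
a=optics.get_image("side")[35:235,230:430];b=optics.get_image("top")[65:265,185:385]
cv2.imwrite("pics/w.png",np.hstack([cv2.resize(a,(400,400),interpolation=2),cv2.resize(b,(400,400),interpolation=2)]))
E
```

```text
{'joints': array([-0.6769,  0.3908,  0.5598,  1.674 , -0.2249,  1.1481,  0.2807]), 'position': array([0.5767, 0.1104, 0.2616]), 'force': array([-20.3966,  -3.0768,  15.8391]), 'ft_torque': array([-0.7476,  4.7886,  0.0776]), 'ee_rot': array([-1.8136, -2.5585,  0.0059]), 'width': np.float64(0.1181)}
```

View pics/w.png

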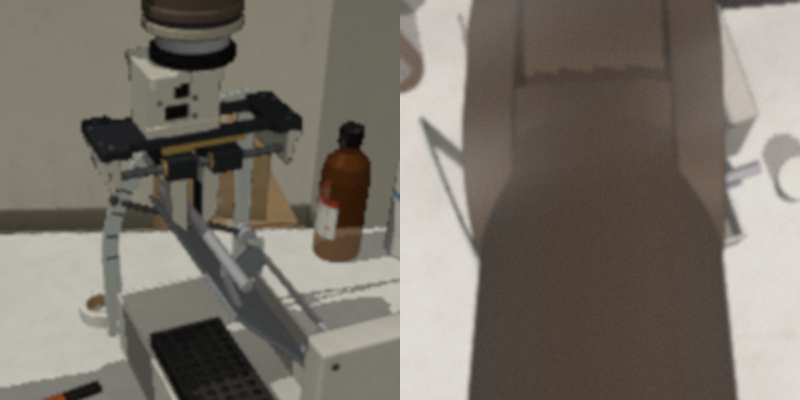

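The side view shows the flap at about 47°, with nothing touching the fingers. The bar sits about 4 mm lower in the pads, probably because it rolled against one of them, and that gives the radial mismatch. I lower the grip and raise the TCP by the same amount.

arm_command(deltas=[0, 0, 0, 0, 0, 0.001, 0, 0, 0, 0, 0, 0, 0.002, 0, 0, 0, 0, 0, 0, 0.003, 0, 0, 0, 0, 0, 0, 0.004, 0, 0, 0, 0, 0, 0, 0.004, 0], force=10)

```text
clock: 6.25
position: [0.5798, 0.1112, 0.2646]
ee_rot: [1.816, 2.563, 0.0]
force: [-2.9, -0.4, -1.4]
width: 0.124
gripper_force: 10.0
```

arm_command(deltas=[0, 0, 0, 0.0023, 0.0008, 0.0021, 0, 0, 0, 0, 0.0046, 0.0016, 0.0042, 0, 0, 0, 0, 0.007, 0.0025, 0.0063, 0, 0, 0, 0, 0.0093, 0.0033, 0.0083, 0, 0, 0, 0, 0.0118, 0.0042, 0.0102, 0, 0, 0, 0, 0.0142, 0.005, 0.0122, 0, 0, 0, 0, 0.0142, 0.005, 0.0122, 0])

```text
clock: 6.95
position: [0.594, 0.1162, 0.2773]
ee_rot: [-1.816, -2.563, -0.0]
force: [-6.9, -0.8, 3.3]
width: 0.128
gripper_force: 10.0
```

arm_command(deltas=[0, 0, 0, 0.0012, 0.0004, 0.0011, 0, 0, 0, 0, 0.0025, 0.0009, 0.0021, 0, 0, 0, 0, 0.0037, 0.0013, 0.0033, 0, 0, 0, 0, 0.0049, 0.0017, 0.0044, 0, 0, 0, 0, 0.0049, 0.0017, 0.0044, 0])

```text
clock: 7.45
position: [0.599, 0.118, 0.2813]
ee_rot: [1.816, 2.563, 0.0]
force: [-5.6, -0.5, 2.2]
width: 0.126
gripper_force: 10.0
```

arm_command(deltas=[0, 0, 0, 0.0013, 0.0005, 0.001, 0, 0, 0, 0, 0.0026, 0.0009, 0.0019, 0, 0, 0, 0, 0.0039, 0.0013, 0.0029, 0, 0, 0, 0, 0.0052, 0.0018, 0.0038, 0, 0, 0, 0, 0.0052, 0.0018, 0.0038, 0])

```text
clock: 7.95
position: [0.6041, 0.1198, 0.285]
ee_rot: [1.816, 2.563, 0.001]
force: [-5.2, -0.2, 2.0]
width: 0.128
gripper_force: 10.0
```

arm_command(deltas=[0, 0, 0, 0.0013, 0.0005, 0.0009, 0, 0, 0, 0, 0.0026, 0.0009, 0.0018, 0, 0, 0, 0, 0.0039, 0.0013, 0.0026, 0, 0, 0, 0, 0.0052, 0.0018, 0.0035, 0, 0, 0, 0, 0.0052, 0.0018, 0.0035, 0])

```text
clock: 8.45
position: [0.6093, 0.1217, 0.2885]
ee_rot: [1.816, 2.564, 0.001]
force: [-5.1, 0.3, 3.0]
width: 0.122
gripper_force: 10.0
```

arm_command(deltas=[0, 0, 0, 0.0013, 0.0005, 0.0009, 0, 0, 0, 0, 0.0026, 0.0009, 0.0017, 0, 0, 0, 0, 0.004, 0.0014, 0.0025, 0, 0, 0, 0, 0.0053, 0.0019, 0.0033, 0, 0, 0, 0, 0.0053, 0.0019, 0.0033, 0])

```text
clock: 8.95
position: [0.6147, 0.1236, 0.2919]
ee_rot: [1.816, 2.563, 0.001]
force: [-5.4, -0.4, 4.0]
width: 0.124
gripper_force: 10.0
```

arm_command(deltas=[0, 0, 0, 0.0013, 0.0005, 0.0009, 0, 0, 0, 0, 0.0027, 0.0009, 0.0017, 0, 0, 0, 0, 0.004, 0.0014, 0.0025, 0, 0, 0, 0, 0.0054, 0.0019, 0.0033, 0, 0, 0, 0, 0.0054, 0.0019, 0.0033, 0])

```text
clock: 9.45
position: [0.62, 0.1255, 0.295]
ee_rot: [-1.816, -2.564, -0.001]
force: [-5.6, 0.2, 3.8]
width: 0.127
gripper_force: 10.0
```

arm_command(deltas=[0, 0, 0, 0.0014, 0.0005, 0.0008, 0, 0, 0, 0, 0.0028, 0.001, 0.0015, 0, 0, 0, 0, 0.0042, 0.0015, 0.0022, 0, 0, 0, 0, 0.0056, 0.002, 0.0029, 0, 0, 0, 0, 0.0056, 0.002, 0.0029, 0])

```text
clock: 9.95
position: [0.623, 0.1267, 0.2967]
ee_rot: [-1.814, -2.559, 0.007]
force: [-14.4, -2.0, 3.2]
width: 0.124
gripper_force: 10.0
```

The force jumped and the TCP fell 2.6 mm short, which looks like the stop. I confirm with one more 1.5 mm step.

arm_command(deltas=[0, 0, 0, 0.0007, 0.0003, 0.0003, 0, 0, 0, 0, 0.0014, 0.0005, 0.0007, 0, 0, 0, 0, 0.0014, 0.0005, 0.0007, 0])

```text
clock: 10.25
position: [0.6237, 0.1269, 0.297]
ee_rot: [-1.814, -2.558, 0.009]
force: [-17.1, -2.7, 2.9]
width: 0.123
gripper_force: 10.0
```

arm_command(deltas=[0, 0, 0, 0.0007, 0.0003, 0.0003, 0, 0, 0, 0, 0.0014, 0.0005, 0.0007, 0, 0, 0, 0, 0.0014, 0.0005, 0.0007, 0, 0, 0, 0, 0.0014, 0.0005, 0.0007, 0])

```text
clock: 10.65
position: [0.6243, 0.1272, 0.2974]
ee_rot: [-1.813, -2.557, 0.011]
force: [-20.1, -2.8, 1.6]
width: 0.126
gripper_force: 10.0
```

The force goes on rising in proportion along the swing direction, so the end stop is met at about 65°. Now I let the flap down.

arm_command(deltas=[0, 0, 0, -0.0042, -0.0015, -0.0018, 0, 0, 0, 0, -0.0084, -0.003, -0.0037, 0, 0, 0, 0, -0.0125, -0.0044, -0.006, 0, 0, 0, 0, -0.0165, -0.0058, -0.0085, 0, 0, 0, 0, -0.0204, -0.0072, -0.0111, 0, 0, 0, 0, -0.0243, -0.0086, -0.0137, 0, 0, 0, 0, -0.0282, -0.01, -0.0165, 0, 0, 0, 0, -0.032, -0.0113, -0.0194, 0, 0, 0, 0, -0.0357, -0.0126, -0.0224, 0, 0, 0, 0, -0.0393, -0.0138, -0.0254, 0, 0, 0, 0, -0.0429, -0.0151, -0.0286, 0, 0, 0, 0, -0.0464, -0.0163, -0.0319, 0, 0, 0, 0, -0.0498, -0.0175, -0.0353, 0, 0, 0, 0, -0.0531, -0.0187, -0.0387, 0, 0, 0, 0, -0.0531, -0.0187, -0.0387, 0])

```text
clock: 12.15
position: [0.5745, 0.1092, 0.2598]
ee_rot: [-1.816, -2.563, 0.001]
force: [-2.2, -0.5, -1.8]
width: 0.13
gripper_force: 10.0
```

arm_command(deltas=[0, 0, 0, -0.0032, -0.0011, -0.0036, 0, 0, 0, 0, -0.0064, -0.0022, -0.0072, 0, 0, 0, 0, -0.0094, -0.0033, -0.0109, 0, 0, 0, 0, -0.0124, -0.0044, -0.0147, 0, 0, 0, 0, -0.0153, -0.0054, -0.0186, 0, 0, 0, 0, -0.0181, -0.0064, -0.0226, 0, 0, 0, 0, -0.0208, -0.0074, -0.0266, 0, 0, 0, 0, -0.0235, -0.0083, -0.0307, 0, 0, 0, 0, -0.026, -0.0092, -0.0349, 0, 0, 0, 0, -0.0284, -0.01, -0.0391, 0, 0, 0, 0, -0.0307, -0.0108, -0.0434, 0, 0, 0, 0, -0.0328, -0.0115, -0.0477, 0, 0, 0, 0, -0.0328, -0.0115, -0.0477, 0, 0, 0, 0, -0.0328, -0.0115, -0.0477, 0])

```text
clock: 13.55
position: [0.5422, 0.0979, 0.2125]
ee_rot: [-1.816, -2.563, 0.001]
force: [-2.2, -2.5, -2.4]
width: 0.13
gripper_force: 10.0
```

```bash
python3 - <<'E'
from cell import optics
import cv2,numpy as np
A=optics.get_image("side");B=optics.get_image("top");cv2.imwrite("pics/sA.png",A);cv2.imwrite("pics/tA.png",B)
a=A[90:250,260:360];b=B[150:250,215:380]
cv2.imwrite("pics/f.png",np.hstack([cv2.resize(a,(375,600),interpolation=2),cv2.copyMakeBorder(cv2.resize(b,(413,250),interpolation=2),0,350,0,0,0)]))
E
```

```text
(no output)
```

View pics/f.png

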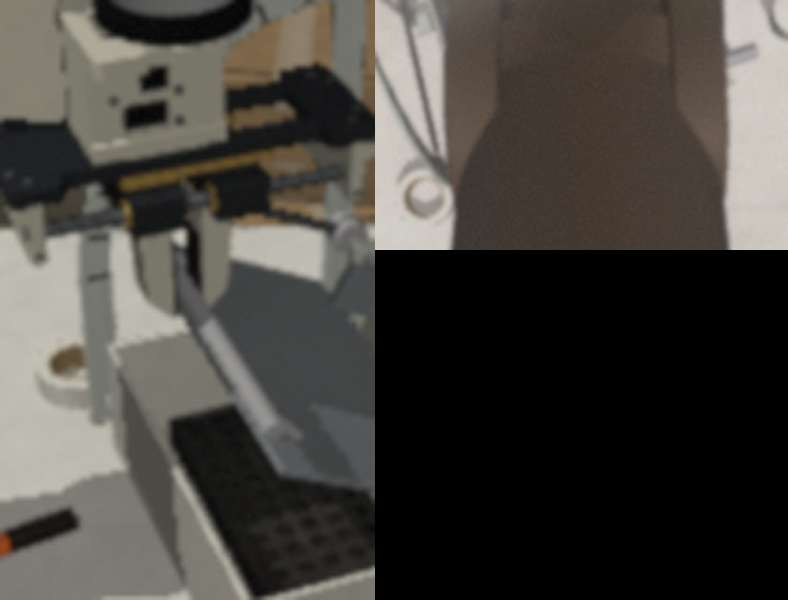

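The side crop shows the bar's visible right end at about (288,435), which is full-frame (336,206). The gripper hides the left end and the pointer tip, so I measure the angle from the right end, with the shut-position pixel as the zero.

```bash
python3 - <<'E' | tail -12
from geo import *
S2=lambda u,v:(260+(u+.5)/3.75-.5,90+(v+.5)/3.75-.5)
print("shut",ang(plane("side",S(187,501),H-.132*b,b)),"now",S2(288,435),ang(plane("side",S2(288,435),H-.132*b,b)))
for t in(0,24,26,28,30):
    a=np.radians(t);P=H-.132*b-.185*np.cos(a)*n+[0,0,.185*np.sin(a)]
    Q=P+.264*b;print(t,"R",proj("side",P).round(1),"L",proj("side",Q).round(1))
d=np.array([.5422-.5221,.0979-.091]);print(np.degrees(np.arccos(1-d@n[:2]/.185)))
E
```

```text
side R,L [ 0.56696149 -0.03154356  0.12      ] [0.48173956 0.21115578 0.12      ] 0.2572270379433444 top R,mid [ 0.56417337 -0.03370579  0.12      ] [0.4924258  0.16953621 0.12      ]
(array([ 0.56547185, -0.03337448,  0.12156077]), np.float64(0.0029445418713651213))
yaw [19.44382058 19.34831472]
hinge [array([0.66181279, 0.24554716, 0.12      ]), array([0.72927323, 0.05676799, 0.12      ])] 19.66440337357247
shut (np.float64(0.6490899240572289), np.float64(0.1838671794819148)) now (336.43333333333334, 205.63333333333333) (np.float64(27.723427941144923), np.float64(0.17635795202448934))
0 R [[321.4 242.6]] L [[282.2 168.4]]
24 R [[329.6 210.2]] L [[286.8 139.5]]
26 R [[331.1 207.4]] L [[287.8 137. ]]
28 R [[332.7 204.5]] L [[288.9 134.5]]
30 R [[334.4 201.6]] L [[290.1 132. ]]
27.73230172905983
```

The pixel measurement and the kinematics both give about 27.7° now; the pointer is at 26–27°. To see the pointer tip and bar end directly, I tilt the gripper back about the bar by 25°.

arm_command(deltas=[0, 0, 0, 0, 0, 0, 0, -0.0092, 0.0262, 0, 0.0003, 0.0001, 0, 0, -0.0184, 0.0524, 0, 0.0005, 0.0002, 0, 0, -0.0277, 0.0786, 0, 0.0007, 0.0002, 0, 0, -0.0369, 0.1048, 0, 0.001, 0.0003, -0.0001, 0, -0.0461, 0.131, 0, 0.0012, 0.0004, -0.0002, 0, -0.0553, 0.1572, 0, 0.0014, 0.0005, -0.0002, 0, -0.0645, 0.1834, 0, 0.0017, 0.0006, -0.0003, 0, -0.0738, 0.2096, 0, 0.0019, 0.0006, -0.0004, 0, -0.083, 0.2358, 0, 0.0021, 0.0007, -0.0005, 0, -0.0922, 0.262, 0, 0.0024, 0.0008, -0.0006, 0, -0.0922, 0.262, 0, 0.0024, 0.0008, -0.0006, 0, -0.0922, 0.262, 0, 0.0024, 0.0008, -0.0006, 0])

```text
clock: 14.95
position: [0.5445, 0.0991, 0.2116]
ee_rot: [-1.644, -2.32, 0.516]
force: [-5.1, -2.5, -1.3]
width: 0.125
gripper_force: 10.0
```

```bash
python3 - <<'E'
from cell import optics
import cv2,numpy as np
A=optics.get_image("side");cv2.imwrite("pics/sB.png",A)
cv2.imwrite("pics/f2.png",cv2.resize(A[110:220,265:355],(491,600),interpolation=2))
E
```

View pics/f2.png

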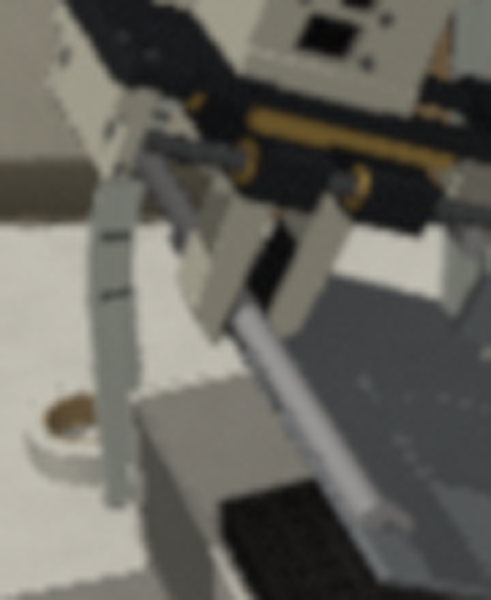

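The bar is visible up to its left part at about (150,155) in the crop; the knuckle covers the pointer tip at (119,137). The bar's line passes some 3 px above and right of the tip, so the flap is still too high. I measure that more finely.

```bash
python3 - <<'E'
import cv2
g=cv2.imread("pics/sB.png").mean(axis=2).astype(int)
for r,c in((139,286),(142,288),(145,290),(174,306),(180,310),(186,313),(192,317),(198,320),(201,324),(203,324),(205,324)): print(r,c,g[r,c:c+20])
E
```

```text
139 286 [120 106 108  95  81  84  85  86  79  63  53  43  35  39  45  49  47  49
  51  49]
142 288 [95 77 70 71 78 85 88 86 80 68 63 63 63 64 67 78 96 99 77 54]
145 290 [104  81  60  66  78  85  88  87  78  66  59  62  69  82  92  97  98  92
  71  43]
174 306 [180 176 141  99 102 116 133 146 146 138 121  94  72  66  65  65  65  66
  65  66]
180 310 [116 109 101  90  99 126 143 148 145 136 118  91  72  67  67  68  68  69
  68  70]
186 313 [116 115 112 111 112 116 132 145 149 145 135 116  91  73  69  69  69  69
  69  69]
192 317 [114 113 106 105 109 121 136 146 148 143 131 110  86  72  68  68  68  68
  68  69]
198 320 [ 48  37  38  68  95 112 128 140 147 147 140 127 106  83  71  68  67  66
  67  67]
201 324 [ 36  74  95 110 128 140 146 146 139 125 106  86  76  71  67  66  66  65
  66  65]
203 324 [ 19  30  69 100 113 124 136 135 127 112 102 100  98  93  84  74  67  66
  67  65]
205 324 [ 22  23  31  63  93 105 110 107 101  98  97  91  87  93  96  95  82  70
  66  66]
```

The bar's axis in the image is x = 292.7 + 0.6255(row − 142). The tip at (286.5,134.9) lies 1.5 px below it, so the flap is about 1.3° too high. I lower it 4.2 mm along the arc and firm the grip.

arm_command(deltas=[0, 0, 0, -0.0006, -0.0002, -0.0012, 0, 0, 0, 0, -0.0012, -0.0004, -0.0025, 0, 0, 0, 0, -0.0018, -0.0006, -0.0037, 0, 0, 0, 0, -0.0018, -0.0006, -0.0037, 0, 0, 0, 0, -0.0018, -0.0006, -0.0037, 0, 0, 0, 0, -0.0018, -0.0006, -0.0037, 0], force=20)

```text
clock: 15.6
position: [0.5429, 0.0985, 0.2084]
ee_rot: [-1.644, -2.321, 0.514]
force: [-4.7, -0.9, -2.2]
width: 0.123
gripper_force: 20.0
```

```bash
python3 - <<'E'
import cv2,numpy as np
from cell import optics
A=optics.get_image("side");cv2.imwrite("pics/sC.png",A)
cv2.imwrite("pics/f3.png",cv2.resize(A[110:220,265:355],(491,600),interpolation=2))
B=cv2.imread("pics/sB.png")
for I in (B,A):
    g=I.mean(axis=2); P=[]
    for r in (140,142,144,174,178,182,186,190,194,198,201):  # right edge: steepest fall, sub-pixel
        x0=int(292.7+.6255*(r-142)); s=np.diff(g[r,x0:x0+11]); w=np.clip(-s,0,None); w[w<w.max()*.4]=0
        P.append((r,round(x0+.5+(w*np.arange(len(s))).sum()/w.sum(),2)))
    print(P)
E
```

```text
[(140, np.float64(294.92)), (142, np.float64(296.46)), (144, np.float64(297.07)), (174, np.float64(316.59)), (178, np.float64(319.1)), (182, np.float64(321.61)), (186, np.float64(324.2)), (190, np.float64(326.99)), (194, np.float64(329.53)), (198, np.float64(331.99)), (201, np.float64(333.9))]
[(140, np.float64(294.29)), (142, np.float64(294.28)), (144, np.float64(295.89)), (174, np.float64(315.0)), (178, np.float64(317.52)), (182, np.float64(319.97)), (186, np.float64(322.54)), (190, np.float64(325.08)), (194, np.float64(327.56)), (198, np.float64(330.1)), (201, np.float64(332.0))]
```

View pics/f3.png

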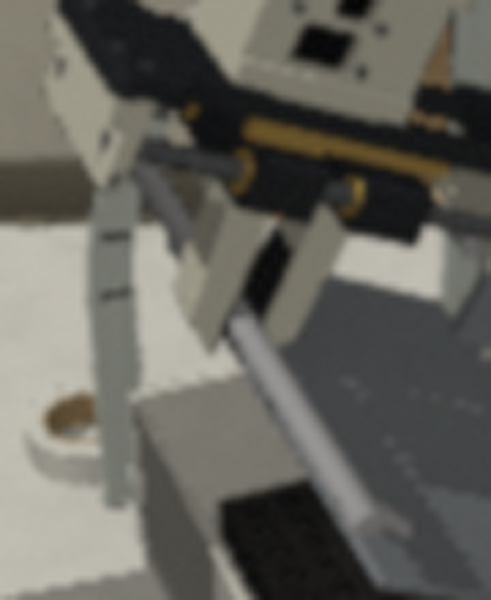

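```bash
python3 - <<'E' | tail -4
from geo import *
c=optics.calibration("side");R=cv2.Rodrigues(c["rvec"])[0];f=c["camera_matrix"][0,0]
a=np.radians(26.5);P=H-.132*b-.185*np.cos(a)*n+[0,0,.185*np.sin(a)]
zR,zL=[(R@Q+c["tvec"])[2] for Q in(P,P+.264*b)];print("depth",zR,zL)
r=np.array([174,178,182,186,190,194,198,201.]);e=np.array([315,317.52,319.97,322.54,325.08,327.56,330.1,332])
rl=np.array([142,144.]);el=np.array([294.28,295.89])
for rr,ee in((r,e),(np.r_[rl,r],np.r_[el,e])):
    z=zL+(zR-zL)*(rr-137)/(206-137); ax=ee-.006*f/z/.848
    k=np.polyfit(rr,ax,1); print("axis at 134.9:",np.polyval(k,134.9),"slope",k[0],"excess deg",(np.polyval(k,134.9)-286.5)/1.33)
E
```

```text
hinge [array([0.66181279, 0.24554716, 0.12      ]), array([0.72927323, 0.05676799, 0.12      ])] 19.66440337357247
depth 0.7002316621806725 0.894493232149388
axis at 134.9: 287.3585375964989 slope 0.6157917942316808 excess deg 0.6455169898487797
axis at 134.9: 286.88641635437637 slope 0.624428981169599 excess deg 0.29053861231305655
```

arm_command(deltas=[0, 0, 0, -0.0003, -0.0001, -0.0007, 0, 0, 0, 0, -0.0006, -0.0002, -0.0014, 0, 0, 0, 0, -0.0006, -0.0002, -0.0014, 0, 0, 0, 0, -0.0006, -0.0002, -0.0014, 0, 0, 0, 0, -0.0006, -0.0002, -0.0014, 0, 0, 0, 0, -0.0006, -0.0002, -0.0014, 0])

```text
clock: 16.25
position: [0.5423, 0.0982, 0.2069]
ee_rot: [-1.644, -2.321, 0.514]
force: [-5.8, 0.6, -1.6]
width: 0.124
gripper_force: 20.0
```

```bash
python3 - <<'E' | tail -3
from geo import *
from cell import sensors
A=optics.get_image("side");g=A.mean(axis=2)
c=optics.calibration("side");f=c["camera_matrix"][0,0];rr=[];ee=[]
for r in (141,142,143,144,174,178,182,186,190,194,198,201):
    x0=int(291.5+.6255*(r-142)); s=np.diff(g[r,x0:x0+11]); w=np.clip(-s,0,None); w[w<w.max()*.4]=0
    rr.append(r);ee.append(x0+.5+(w*np.arange(len(s))).sum()/w.sum())
rr=np.array(rr);ee=np.array(ee);z=.8945-.1943*(rr-137)/69;ax=ee-.006*f/z/.848
for m in(rr>150,rr>0): k=np.polyfit(rr[m],ax[m],1);print(np.polyval(k,134.9),k[0],(np.polyval(k,134.9)-286.5)/1.33,ee.round(1))
E
```

```text
hinge [array([0.66181279, 0.24554716, 0.12      ]), array([0.72927323, 0.05676799, 0.12      ])] 19.66440337357247
286.360824415848 0.6171534697142665 -0.10464329635487614 [294.6 295.  294.  295.4 314.  316.6 319.1 321.6 324.1 326.9 329.2 331. ]
286.91849572594526 0.6068546379467414 0.31465844056034814 [294.6 295.  294.  295.4 314.  316.6 319.1 321.6 324.1 326.9 329.2 331. ]
```

The bar's axis now passes within about 0.3° of the pointer tip, with the grip steady at 20 N.

```bash
python3 -c "
from cell import arm
print(arm.sign_off())"
```

```text
the job is handed in; nothing more can be done
None
```

I raised the flap to its end stop (felt at about 65°), lowered it to the pointer's mark (about 26°, bar within roughly 0.3° in the last image), and handed the job in still gripped at 20 N; the gripper hid the pointer tip, so I checked the match against where it was before the grasp.

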